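# Load the welding turntable and hold its index plunger back

## Robot

A 7-joint arm with a two-finger parallel gripper is mounted at the origin on the work surface. World frame = base frame: x ahead of the robot, y to its left, z up, the work surface at z = 0. Lengths are in m, angles in rad, forces in N, time in s.
With the tool pointing down it reaches from about 0.4 to 0.85 m from the base axis. Payload 10.4 kg.
Tool frame: the origin (TCP) lies at the very end of the fingers, on their centre line; the grasp point (between the pads) lies 19 mm behind it (manip.grip_point_offset is the z of the grasp point in the tool frame, in m); z points along the fingers, y is the direction in which the jaws open and shut (so a half turn about z gives the same grasp; the last joint's range is limited). The gripper opens to 85 mm and grips with 20 to 120 N. Pads are 22 mm wide; open, the fingers measure 114 mm over their backs; the gripper's body (76 mm by 85 mm) begins 54 mm behind the grasp point. The pads swing forward as they close: fully open they stand 13 mm farther back than shut.
Start: joints at [1.173, 0.332, -0.065, 1.46, 0.022, 1.35, -0.088], TCP at [0.229, -0.582, 0.231] pointing down, gripper open.
Joint ranges: [-2.6, 2.6], [-0.5, 2.12], [-1.47, 1.34], [0.16, 2.42], [-1.27, 4.41], [0.06, 2.06], [-2.6, 2.6]. Speed limits (rad/s): [2.22, 2.22, 2.79, 2.79, 3.14, 3.14, 3.14].

## Interface

Orientations are given as a unit quaternion [x, y, z, w].
In Python, from workcell import manip, camera, get_calibration, hand_in gives the robot as it stands.
- The arm moves only by the shell command python3 -m pendant 'ROWS' [FORCE]. ROWS is JSON, a list of rows, each a list of 5 numbers: the shift along the tool's x, y, z in units of 40 mm (1.0 is 40 mm), then the turn about the tool's z in units of 6 degrees (1.0 is 6 degrees), then the closure, from 0 (fully open) to 1 (shut). A call has 1 to 5 rows; each row is the pose to reach, as a shift and turn from the pose commanded when the call began, along the tool's axes at that moment; what a row does not reach only later rows make up. A row lasts 1/8 s, in which the tool goes at most 62.5 mm and 10.7 degrees, less where a joint would pass 70% of its speed; a pose out of reach is approached as far as the arm can. A call with a gripper value outside its range is refused whole. The fingers move at their own pace and stop on an object; FORCE is the grip in N (left out, the last holds). Time passes only in rows, so rows that repeat a pose let the fingers close. It gives the time, the measured TCP pose, the force and the opening at its end, in the units of the state.
- manip.get_obs(): the state, without advancing time (a new reading comes with each control period).
- camera(name): name is "side" or "top" or "wrist"; returns (picture, depth): 384x512x3 uint8, red, green, blue; 384x512 float32, m along the optical axis (not along the pixel's ray), 0 where there is no reading.
- get_calibration(name): a dict with "vfov" (degrees; the focal length in pixels is half the picture's height over the tangent of half this angle, whatever the lens; pixels are square), "cx", "cy" (the principal point, pixels), "position" and "rotation" of the camera in the world. Camera axes: x right, y down, z forward; pixel columns grow to the right and rows downward; lengths in m; the calibration is good to about 2 mm. A picture is of the moment at which its call begins: read the wrist's pose just before it. get_calibration takes no time and is no camera call; for the wrist camera it gives the pose at the moment of the call.
- hand_in(): hands the job in, once; it reports no verdict.
The state is a dict: "clock": time; "joint_pos": joint angles; "joint_velocities": joint speeds; "tau": joint torques, N m; "position": TCP position; "ee_rot": TCP orientation; "ft_force": force on the tool from outside, world axes, zero at the start; "torque": the same for the moment, N m; "grip_width": opening from 0.0 (shut) to 1.0 (fully open).
Only numpy, scipy, OpenCV 4.12 (cv2) and the standard library are available. Lean on these libraries where they do the work, as an engineer would, in place of code of your own. Each camera call takes 0.05 s, during which the arm holds its last target.

## Task

Lay the long square tube in the two narrow fork rests on the welding turntable, about centred over both forks and down on their floors, and let go of it while the index pin is still seated. Then pull the turntable's sprung index plunger up by its black knob until it is fully back, and finish while still gripping it there, so that the pin stays clear of its hole. Leave the tube lying in the rests and the other things on the table where they are.

Things in the scene. Friction and masses are not known exactly. Their poses are not given: they have to be found in the camera images.
- long_tube_center (a point): Centre (half-way up) of the long square tube: bare steel box section, 140 mm long, 30 x 30 mm across, about 0.3 kg, lying on the table. x is its long axis, y across, z up; its ends look alike, so either way round is right.
- rests_seat (a point): Where the tube's centre belongs when it lies in the rests: 15 mm above the forks' floors, midway between them. Two narrow steel forks on the turntable's disc, each 10 mm thick, at x = -40 and +40 mm of this point; the tube lies along x, z is up. Floors are 97 mm above the table, 37 mm wide between cheeks 12 mm high, whose lips flare to 61 mm apart, 123 mm above the table. Yaw on the disc varies.
- knob_center (a point): Centre of the plunger's knob: black upright cylinder, 30 mm diameter, 24 mm high; centre 122 mm above the table with the pin seated; it rises with the pin, straight up and down only. Below it a barrel of 18 mm diameter on a bracket 40 mm wide, top 83 mm above the table: fingers may reach 35 mm below the knob's centre. Fingers that close along the forks' line stay clear of the tube.
- plunger (a joint): Travel of the sprung plunger in m: 0 = pin seated in its hole in the disc, 0.020 = fully back against its stop; grows as the knob is pulled straight up. The pin leaves its 12 mm deep hole at 0.012. The spring pulls it home: 3.6 N at the start to 9.6 N fully back; let go, it snaps back. Fully back counts from 0.017.
- turntable: Indexing turntable, fixed to the table: dark steel foot 260 x 200 mm, grey disc of 220 mm diameter whose top is 57 mm above the table, with a ring of holes. Origin on the table under the disc's axis; x points to the plunger, which stands 95 mm from the axis over the disc's rim; the bracket's post reaches 130 mm. The disc does not turn in this job.
- rests: The same pair of fork rests: origin on the disc's axis at the disc's top face, x from fork to fork. They stand on a strip 46 mm wide, 6 mm high. Between the forks (70 mm clear) there is room for fingers beside the tube down to 65 mm above the table.
- long_tube: The same long tube; its origin lies at the centre of the underside that it has at the start.
- short_tube: Bystander, to be left alone: a short offcut of the same 30 x 30 mm square steel tube, only 60 mm long, lying on the table.
- hammer: Bystander, to be left alone: hammer with wooden handle, 260 mm long, lying on the table.
- c_clamp: Bystander, to be left alone: grey C-clamp, about 100 x 80 mm, lying flat.
- magnet_square: Bystander, to be left alone: flat triangular welding magnet, about 65 mm, 15 mm high, lying flat.
- wire_brush: Bystander, to be left alone: wire brush with wooden back and brass-coloured bristles, 240 mm long, 30 mm high, lying on the table.
- angle_offcut: Bystander, to be left alone: offcut of dark steel angle, 80 mm long, 40 mm high.
Things that resemble listed ones, but are neither listed nor needed, are in the scene too. Several things look just like the long_tube: the one meant starts farthest from the robot's base.

How it is judged:
On the way, in this order (a step that is already met when the one before it is completed fails the run):
1. the long tube lies at rest in both forks, let go, with the index pin still seated (x of long_tube_center in the frame of rests_seat between -0.018 and 0.018 m and y of long_tube_center in the frame of rests_seat between -0.006 and 0.006 m and z of long_tube_center in the frame of rests_seat between -0.004 and 0.004 m and angle between the x axis of long_tube_center and the x axis of rests_seat, either way round below 0.12 rad and contact force between long_tube and rests above 0.5 N and contact force between the fingers and long_tube below 0.3 N and linear speed of long_tube below 0.02 m/s and value of joint plunger below 0.004 m), for 0.2 s.
2. the plunger is pulled fully back by the fingers, the tube still in the rests (x of long_tube_center in the frame of rests_seat between -0.018 and 0.018 m and y of long_tube_center in the frame of rests_seat between -0.006 and 0.006 m and z of long_tube_center in the frame of rests_seat between -0.004 and 0.004 m and angle between the x axis of long_tube_center and the x axis of rests_seat, either way round below 0.12 rad and contact force between long_tube and rests above 0.5 N and contact force between the fingers and long_tube below 0.3 N and linear speed of long_tube below 0.02 m/s and value of joint plunger above 0.017 m and contact force between the fingers and plunger above 2 N), for 0.3 s.
At the end, for the whole second after the job is handed in: The fingers hold the plunger back by 17 mm or more of its 20 mm travel (over 2 N of finger force). The long tube lies untouched and at rest in both forks: its centre within 18 mm along, 6 mm across and 4 mm in height of its place, its axis within 0.12 rad of the forks' line (all of step 2); the arm keeps its last pose, push and grip.
It fails at once if another thing on the table (short tube, hammer, C-clamp, magnet, brush or angle) is shifted by more than 30 mm (distance of any of short_tube, hammer, c_clamp, magnet_square, wire_brush, angle_offcut from where it was at the start of the episode above 0.03 m).
It also fails if it takes over 50 s, if anything falls off the work surface, if the arm or the gripper's body presses on something with over 40 N, if the wrist force passes 120 N, or if a joint passes its speed limit or range.

## Working session

There is one attempt and no reset: what is moved stays moved. The work goes in short steps, Python scripts to look and compute and a shell command to move; the robot and the scene stay as the last step left them, time stands still between calls to the robot, and variables do not carry over. Pictures are saved under pics/ and viewed, and the job is handed in when it is done.

```bash
ls; mkdir -p pics
cat > h.py <<'E'
import numpy as np, cv2
from workcell import manip, camera, get_calibration
from scipy.spatial.transform import Rotation as R
def shot(name,fn):
    c=get_calibration(name); p,d=camera(name)
    cv2.imwrite('pics/'+fn+'.png',cv2.cvtColor(p,cv2.COLOR_RGB2BGR)); np.savez('pics/'+fn+'.npz',p=p,d=d)
    import pickle; pickle.dump(c,open('pics/'+fn+'.pkl','wb'))
    return p,d,c
def load(fn):
    import pickle
    z=np.load('pics/'+fn+'.npz'); return z['p'],z['d'],pickle.load(open('pics/'+fn+'.pkl','rb'))
def rot(c):
    r=np.array(c['rotation'],float)
    return r if r.shape==(3,3) else R.from_quat(r).as_matrix()
def cloud(d,c):
    h,w=d.shape; f=h/2/np.tan(np.radians(c['vfov'])/2)
    u,v=np.meshgrid(np.arange(w),np.arange(h))
    P=np.stack([(u-c['cx'])/f*d,(v-c['cy'])/f*d,d],-1)@rot(c).T+np.array(c['position'])
    P[d<=0]=np.nan
    return P
E
python3 - <<'E'
from h import *
print(manip.get_obs(), manip.grip_point_offset)
for n in ['top','side','wrist']:
    p,d,c=shot(n,n+'0'); print(n,c)
E
```

```text
pics
{'clock': 0.0, 'joint_pos': array([ 1.17341896,  0.33287791, -0.06473962,  1.46093197,  0.02159721,
        1.34990189, -0.08847171]), 'joint_velocities': array([ 7.18511883e-05, -9.95947247e-05, -6.44268616e-04, -2.27946330e-04,
       -5.22295184e-05,  7.79270716e-04, -1.92217131e-03]), 'tau': array([-7.74733307e-04, -6.25448585e+01,  4.87814227e-02, -3.91611886e+01,
        1.61936291e-02,  9.77004063e-03,  3.87831199e-05]), 'position': array([ 0.22867215, -0.58126356,  0.23051672]), 'ee_rot': array([ 9.82485803e-01,  1.86336093e-01, -1.57156884e-04, -6.94185825e-04]), 'ft_force': array([-0.43826905, -0.1100739 ,  0.03606412]), 'torque': array([-0.02959681,  0.02653892,  0.03887074]), 'grip_width': 0.9957475515680161} -0.0187
top {'vfov': 49.6963900039467, 'cx': 252.0717587813784, 'cy': 191.1199280736932, 'position': array([ 0.30619247, -0.02872874,  1.20683768]), 'rotation': array([ 0.70800726, -0.70259063,  0.05368279, -0.04701362])}
side {'vfov': 48.784592185401436, 'cx': 247.86844926677497, 'cy': 193.76654741746364, 'position': array([-0.15193452,  0.8368389 ,  1.12414342]), 'rotation': array([-0.29097384,  0.87425969, -0.37020472,  0.1181215 ])}
wrist {'vfov': 63.49717438203808, 'cx': 252.9376661249334, 'cy': 188.01800583820562, 'position': array([ 0.29186258, -0.55591389,  0.37318506]), 'rotation': array([ 0.81893444, -0.55751685, -0.07685471,  0.11231519])}
```

View pics/top0.png

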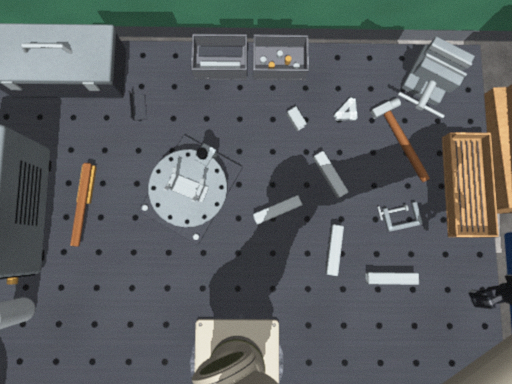

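View pics/side0.png

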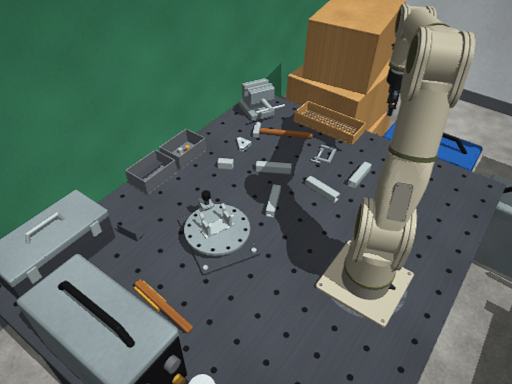

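View pics/wrist0.png

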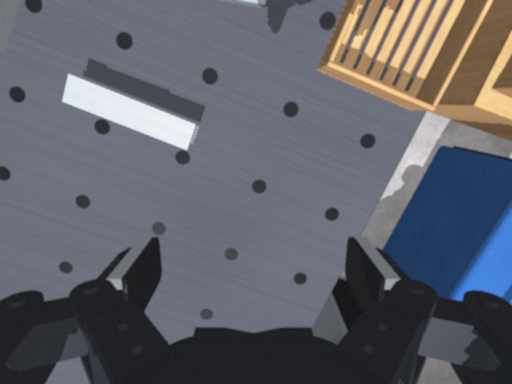

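The top view shows the turntable at about (188,186), with the knob at (202,154). There are four long tubes, at (278,209), (331,174), (336,250) and (393,278), and the one at (331,174) looks farthest from the base. I'll measure them next.

Run:
```python
from h import *
for v in ['top0','side0']:
    p,d,c=load(v); P=cloud(d,c); z=P[...,2]
    print(v,'table z',np.nanmedian(z[(z<0.02)&(z>-.02)]))
    m=((z>0.022)&(z<0.04)&(P[...,0]>0.1)&(P[...,0]<0.9)&(abs(P[...,1])<.7)).astype(np.uint8)
    n,l,s,ce=cv2.connectedComponentsWithStats(m)
    for i in range(1,n):
        if s[i,4]<80: continue
        q=P[l==i]; r=cv2.minAreaRect(q[:,:2].astype(np.float32)*1000)
        print(ce[i].round(),s[i,4],'c',np.round(r[0],1),'size',np.round(r[1],1),'ang',round(r[2],1),'z',np.median(q[:,2]).round(4),'dist',np.hypot(*r[0]).round())
    for lo,hi,nm in [(.105,.15,'high'),(.053,.061,'disc'),(.061,.07,'strip'),(.09,.15,'forks')]:
        m=(z>lo)&(z<hi)&(abs(P[...,0]-.48)<.16)&(abs(P[...,1]-.12)<.17)
        q=P[m]; print(nm,len(q),cv2.minAreaRect(q[:,:2].astype(np.float32)*1000),cv2.minEnclosingCircle(q[:,:2].astype(np.float32)*1000))
p,d,c=load('top0'); 
cv2.imwrite('pics/tt.png',cv2.cvtColor(cv2.resize(p[130:250,130:250],None,fx=5,fy=5,interpolation=2),cv2.COLOR_RGB2BGR))
p,d,c=load('side0'); 
cv2.imwrite('pics/ts.png',cv2.cvtColor(cv2.resize(p[170:270,160:280],None,fx=5,fy=5,interpolation=2),cv2.COLOR_RGB2BGR))
```

```text
top0 table z -0.0008842300355045296
[78. 89.] 353 c [770.3 494.5] size [125.8 363.8] ang 21.8 z 0.0309 dist 915.0
[220.  54.] 249 c [891.1  60.1] size [ 17.7 126.5] ang 0.3 z 0.0322 dist 893.0
[416.  79.] 386 c [ 837.6 -545.3] size [ 61.2 117.1] ang 62.0 z 0.028 dist 999.0
[221.  65.] 253 c [857.9  58.4] size [117.5  21.8] ang 89.9 z 0.025 dist 860.0
[220.  75.] 132 c [824.1  59.8] size [  5.4 156.9] ang 0.1 z 0.031 dist 826.0
[280.  76.] 132 c [ 824.7 -120.3] size [  5.  155.5] ang 0.8 z 0.0304 dist 833.0
[437.  95.] 163 c [ 770.8 -590.7] size [34.6 45.3] ang 62.6 z 0.028 dist 971.0
[399. 132.] 466 c [ 640.6 -502.4] size [259.9  87.6] ang 34.7 z 0.0242 dist 814.0
[297. 118.] 211 c [ 696.  -169.6] size [60.6 31. ] ang 29.3 z 0.0289 dist 716.0
[450. 186.] 314 c [ 499.4 -610.3] size [  5.6 296.6] ang 89.9 z 0.0309 dist 789.0
[ 44. 212.] 352 c [418.  550.6] size [  8.7 355.3] ang 89.8 z 0.0324 dist 691.0
[331. 174.] 522 c [ 527.5 -268. ] size [139.6  31.5] ang 30.3 z 0.0285 dist 592.0
[ 81. 205.] 737 c [434.7 448.1] size [ 26.1 239.4] ang 84.9 z 0.0288 dist 624.0
[278. 210.] 516 c [ 423
[... 1975 characters left out ...]
 0.0297 dist 627.0
high 142 ((517.43310546875, 129.31393432617188), (92.20281982421875, 141.23619079589844), 68.65449523925781) ((512.5643310546875, 133.3180694580078), 77.8747329711914)
disc 1976 ((482.22747802734375, 143.43385314941406), (217.98046875, 221.5316162109375), 36.73041534423828) ((491.495361328125, 141.12791442871094), 121.70987701416016)
strip 322 ((476.87322998046875, 143.49082946777344), (194.68402099609375, 207.64337158203125), 28.845491409301758) ((491.4770202636719, 146.04966735839844), 116.04328918457031)
forks 243 ((517.43310546875, 129.31393432617188), (92.20281982421875, 141.23619079589844), 68.65449523925781) ((512.5643310546875, 133.3180694580078), 77.8747329711914)
```

Run:
```python
from h import *
for v in ['top0','side0']:
    p,d,c=load(v); P=cloud(d,c); z=P[...,2]
    m=(z>.1)&(abs(P[...,0]-.48)<.16)&(abs(P[...,1]-.12)<.17)
    n,l,s,ce=cv2.connectedComponentsWithStats(m.astype(np.uint8))
    for i in range(1,n):
        q=P[l==i]; print(v,ce[i].round(),s[i,4],q.mean(0).round(4),q.min(0).round(4),q.max(0).round(4))
```

```text
top0 [202. 153.] 110 [0.5606 0.0952 0.1306] [0.5477 0.0819 0.1117] [0.5758 0.1088 0.1379]
top0 [175. 170.] 27 [0.5179 0.1693 0.1144] [0.5101 0.1638 0.1004] [0.5257 0.1743 0.1249]
top0 [202. 181.] 28 [0.4887 0.0951 0.1148] [0.4806 0.0891 0.1004] [0.4967 0.1013 0.1251]
top0 [167. 188.] 26 [0.4701 0.188  0.1147] [0.4633 0.1821 0.1004] [0.4793 0.1942 0.1241]
top0 [197. 193.] 1 [0.4585 0.1094 0.1017] [0.4585 0.1094 0.1017] [0.4585 0.1094 0.1017]
top0 [195. 199.] 26 [0.4411 0.1136 0.1144] [0.4344 0.1064 0.1004] [0.4496 0.1199 0.1243]
side0 [205. 195.] 87 [0.5619 0.1016 0.1263] [0.5501 0.0846 0.1006] [0.5804 0.1133 0.1373]
side0 [223. 206.] 24 [0.4896 0.0975 0.1136] [0.4824 0.0905 0.1024] [0.4964 0.1035 0.1235]
side0 [201. 216.] 26 [0.5196 0.1718 0.1133] [0.5126 0.1651 0.1002] [0.5285 0.1798 0.127 ]
side0 [224. 212.] 1 [0.4787 0.1053 0.1   ] [0.4787 0.1053 0.1   ] [0.4787 0.1053 0.1   ]
side0 [230. 216.] 14 [0.4455 0.1159 0.1113] [0.4369 0.1096 0.1   ] [0.4623 0.1227 0.1236]
side0 [208. 226.] 11 [0.4737 0.1911 0.113 ] [0.4675 0.1867 0.1005] [0.4857 0.1973 0.1222]
```

```bash
cat >> h.py <<'E'
def plan(x,y,z,ang):
    "shift in units to target TCP, tool x axis at yaw ang (deg); turn units"
    o=manip.get_obs(); M=R.from_quat(o['ee_rot']).as_matrix()
    s=M.T@(np.array([x,y,z])-o['position'])/.04
    a=np.degrees(np.arctan2(M[1,0],M[0,0])); t=-((ang-a+180)%360-180)/6
    print('clock',o['clock'].__round__(2),'pos',o['position'].round(4),'yaw',a.round(2),'tilt z',M[:,2].round(3),'f',o['ft_force'].round(1),'gw',round(o['grip_width'],3))
    print('shift',s.round(2),'turn',round(t,2))
E
python3 - <<'E'
from h import *
plan(.5295,-.268,.16,30.5)
E
```

```text
clock 0.15 pos [ 0.2287 -0.5814  0.2307] yaw 21.47 tilt z [-0.     0.001 -1.   ] f [-0.2 -0.1 -0.6] gw 1.0
shift [ 9.87 -4.54  1.77] turn -1.5
```

```bash
python3 -m pendant '[[1.3,-0.6,0.2,0,0],[2.6,-1.2,0.4,-0.3,0],[3.9,-1.8,0.6,-0.6,0],[5.2,-2.4,0.8,-1,0],[6.5,-3.0,1.0,-1.5,0]]'
python3 - <<'E'
from h import *
plan(.5295,-.268,.16,30.5)
E
```

```text
clock: 0.78
position: [0.4278, -0.3733, 0.191]
ee_rot: [0.965, 0.263, -0.0, 0.0]
ft_force: [-0.5, -0.8, -0.1]
grip_width: 0.998
clock 0.78 pos [ 0.4278 -0.3733  0.191 ] yaw 30.55 tilt z [-0. -0. -1.] f [-0.5 -0.8 -0.1] gw 0.998
shift [ 3.53 -0.97  0.78] turn 0.01
```

```bash
python3 -m pendant '[[1.2,-0.3,0.2,0,0],[2.4,-0.6,0.5,0,0],[3.53,-0.95,0.78,0,0],[3.53,-0.95,0.78,0,0]]'
python3 - <<'E'
from h import *
p,d,c=shot('wrist','w1'); P=cloud(d,c); z=P[...,2]
plan(.5295,-.268,.06,30.5)
print(np.nanmedian(z[abs(z)<.015]))
m=((z>0.022)&(z<0.04)).astype(np.uint8)
n,l,s,ce=cv2.connectedComponentsWithStats(m)
for i in range(1,n):
    if s[i,4]<300: continue
    q=P[l==i]; print(ce[i],s[i,4],cv2.minAreaRect(q[:,:2].astype(np.float32)*1000),np.median(q[:,2]))
E
```

```text
clock: 1.27
position: [0.5313, -0.2657, 0.1589]
ee_rot: [0.964, 0.266, 0.0, -0.001]
ft_force: [-0.1, -0.6, -0.1]
grip_width: 0.997
clock 1.32 pos [ 0.5299 -0.2685  0.1593] yaw 30.67 tilt z [-0.001  0.001 -1.   ] f [-0.9 -0.6  0.7] gw 1.003
shift [-0.   -0.01  2.48] turn 0.03
0.00021017801280576176
[505.60928962  79.21584699] 366 ((714.0900268554688, -403.23516845703125), (27.43547821044922, 12.29698657989502), 43.180423736572266) 0.025432159375730262
[253.53833834 177.13593594] 4995 ((527.4379272460938, -267.53741455078125), (140.53314208984375, 30.04669761657715), 30.522056579589844) 0.030167415129229047
[497.17345231 242.21807027] 1793 ((606.381591796875, -499.3427734375), (130.81625366210938, 20.442657470703125), 27.53905487060547) 0.024824632065419405
[ 63.19088785 194.69415888] 4280 ((427.5052490234375, -122.59889221191406), (31.254657745361328, 117.20657348632812), 23.72402000427246) 0.03002236614716458
[180.56417359 324.01939058] 1083 ((356.1370849609375, -280.9787902832031), (30.28012466430664, 48.21769714355469), 81.54859924316406) 0.03019217123473167
```

View pics/w1.png

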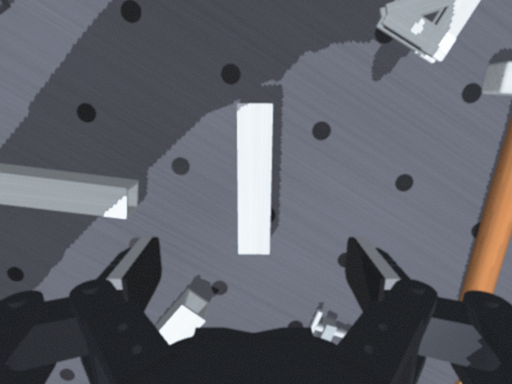

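The wrist view has the tube at pixel (253,177). That puts its centre at (0.527,-0.268), with a size of 140x30 mm and a top at 30 mm, as specified. I'll descend and grip it.

```bash
python3 -m pendant '[[-0.05,0,1.2,0,0],[-0.05,0,2.4,0,0],[-0.05,0,3.4,0,0],[-0.05,0,3.85,0,0],[-0.05,0,3.85,0,0]]' 40 && python3 -m pendant '[[0,0,0,0,0.7],[0,0,0,0,0.9],[0,0,0,0,0.9],[0,0,0,0,0.9],[0,0,0,0,0.9]]' 40
python3 - <<'E'
from h import *
plan(.5275,-.2675,.25,68.5)
E
```

```text
clock: 1.95
position: [0.5268, -0.272, 0.0058]
ee_rot: [0.965, 0.262, -0.001, -0.0]
ft_force: [-0.2, 0.7, -0.3]
grip_width: 0.998
clock: 2.58
position: [0.528, -0.2715, 0.0071]
ee_rot: [0.965, 0.263, 0.0, 0.0]
ft_force: [-1.5, 0.9, 6.8]
grip_width: 0.345
clock 2.58 pos [ 0.528  -0.2715  0.0071] yaw 30.49 tilt z [ 0.001 -0.001 -1.   ] f [-1.5  0.9  6.8] gw 0.345
shift [ 0.04 -0.09 -6.07] turn -6.34
```

```bash
python3 -m pendant '[[0,0,-0.6,0,0.9],[0,0,-1.6,0,0.9],[0,0,-2.9,0,0.9],[0,0,-4.2,-0.5,0.9],[0,0,-5.0,-1.5,0.9]]' 60
python3 - <<'E'
from h import *
plan(.481,.143,.20,68.5)
E
```

```text
clock: 3.2
position: [0.5279, -0.2715, 0.2088]
ee_rot: [0.941, 0.339, 0.001, 0.001]
ft_force: [-0.0, 0.2, -3.2]
grip_width: 0.337
clock 3.2 pos [ 0.5279 -0.2715  0.2088] yaw 39.63 tilt z [ 0.002 -0.001 -1.   ] f [-0.   0.2 -3.2] gw 0.337
shift [ 5.71 -8.73  0.2 ] turn -4.81
```

```bash
python3 -m pendant '[[0.7,-1.1,0,-0.6,0.9],[1.4,-2.2,0,-1.4,0.9],[2.1,-3.3,0,-2.4,0.9],[2.8,-4.3,0,-3.5,0.9],[3.5,-5.4,0,-4.8,0.9]]'
python3 - <<'E'
from h import *
plan(.481,.143,.20,68.5)
E
```

```text
clock: 3.82
position: [0.4976, -0.0144, 0.2059]
ee_rot: [0.827, 0.563, -0.0, 0.0]
ft_force: [0.3, 0.7, -3.6]
grip_width: 0.336
clock 3.83 pos [ 0.4976 -0.0144  0.2059] yaw 68.49 tilt z [-0.    -0.001 -1.   ] f [ 0.3  0.7 -3.6] gw 0.336
shift [ 3.51 -1.83  0.15] turn -0.0
```

```bash
python3 -m pendant '[[0,0,0,0,0.9],[0,0,0,0,0.9]]'
python3 - <<'E'
from h import *
p,d,c=shot('wrist','w2'); P=cloud(d,c); z=P[...,2]
plan(.481,.143,.20,68.5)
m=((z>.1)&(z<.15)&(abs(P[...,0]-.48)<.16)&(abs(P[...,1]-.12)<.17)).astype(np.uint8)
n,l,s,ce=cv2.connectedComponentsWithStats(m)
for i in range(1,n):
    if s[i,4]<30: continue
    q=P[l==i]; print(ce[i].round(),s[i,4],q.mean(0).round(4),q.min(0).round(4),q.max(0).round(4))
E
```

```text
clock: 4.08
position: [0.4981, -0.0162, 0.2059]
ee_rot: [0.828, 0.561, -0.0, 0.0]
ft_force: [-0.5, -0.3, -2.8]
grip_width: 0.336
clock 4.12 pos [ 0.4982 -0.0168  0.2059] yaw 68.16 tilt z [-0.    -0.001 -1.   ] f [ 0.1 -0.5 -3.1] gw 0.341
shift [ 3.55 -1.88  0.15] turn -0.06
[282.  13.] 1228 [0.5594 0.09   0.1313] [0.5481 0.0821 0.1121] [0.5768 0.102  0.1361]
[110.  53.] 549 [0.4423 0.1144 0.1148] [0.4322 0.1078 0.1001] [0.4501 0.1223 0.1244]
[183.  53.] 324 [0.49   0.0953 0.1171] [0.481  0.0887 0.1001] [0.4982 0.1027 0.1235]
```

View pics/w2.png

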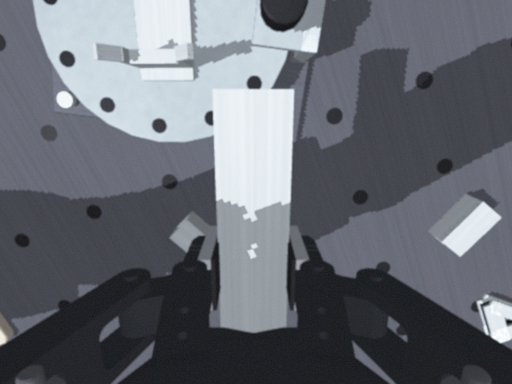

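```bash
python3 -m pendant '[[0.8,-0.4,0,0,0.9],[1.9,-1.0,0,0,0.9],[3.0,-1.6,0,0,0.9],[3.5,-1.9,0,-0.05,0.9],[3.5,-1.9,0,-0.05,0.9]]'
python3 - <<'E'
from h import *
plan(.4805,.1415,.105,68.5)
P=cloud(*[load('w2')[i] for i in (1,2)])
p,d,c=shot('wrist','w3'); P=cloud(d,c); z=P[...,2]
plan(.4805,.1415,.105,68.5)
o=manip.get_obs(); M=R.from_quat(o['ee_rot']).as_matrix()
# held tube in the tool frame
Q=(P-o['position'])@M
m=(abs(Q[...,1])<.02)&(Q[...,0]>.02)&(Q[...,0]<.1)&(abs(Q[...,2]+.025)<.012)
q=Q[m]; print('tube in tool',len(q),q.min(0).round(4),q.max(0).round(4),np.median(q,0).round(4))
s,ds,cs=shot('side','s3')
cv2.imwrite('pics/s3c.png',cv2.cvtColor(cv2.resize(s[130:280,140:300],None,fx=4,fy=4,interpolation=2),cv2.COLOR_RGB2BGR))
E
```

```text
clock: 4.75
position: [0.4793, 0.1434, 0.206]
ee_rot: [0.826, 0.564, -0.0, -0.0]
ft_force: [-0.1, -0.5, -2.8]
grip_width: 0.337
clock 4.75 pos [0.4793 0.1434 0.206 ] yaw 68.65 tilt z [-0.  0. -1.] f [-0.1 -0.5 -2.8] gw 0.337
shift [-0.03  0.05  2.52] turn 0.02
clock 4.8 pos [0.4797 0.1418 0.2059] yaw 68.53 tilt z [-0. -0. -1.] f [ 0.  -1.2 -2.8] gw 0.338
shift [0.   0.02 2.52] turn 0.0
tube in tool 10460 [ 0.02   -0.0169 -0.0253] [ 0.0739  0.0134 -0.0202] [ 0.0494 -0.0018 -0.023 ]
```

View pics/s3c.png

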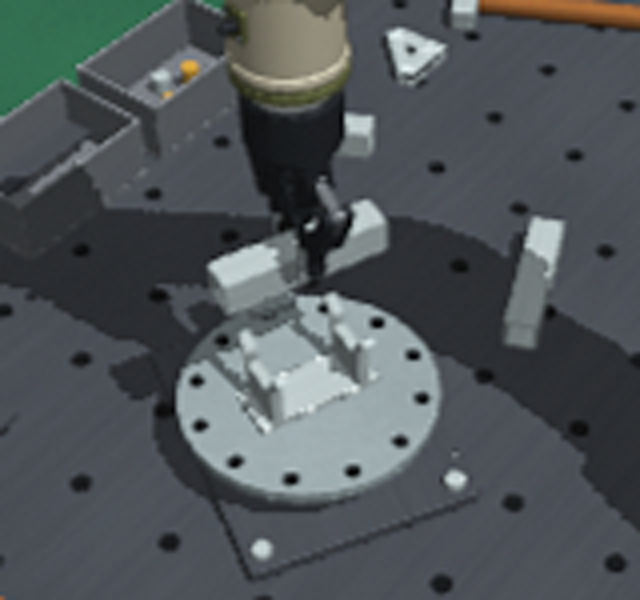

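View pics/w3.png

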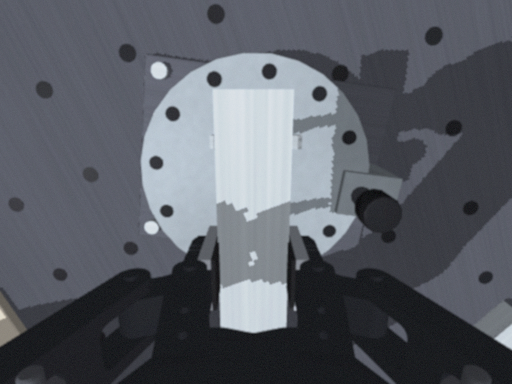

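The fork lips show evenly on both sides of the tube, at pixels 211 and 299, so it is well centred. I'll descend slowly and watch the force.

```bash
python3 -m pendant '[[-0.08,0,0.8,0,0.9],[-0.08,0,1.6,0,0.9],[-0.08,0,2.1,0,0.9],[-0.08,0,2.4,0,0.9],[-0.08,0,2.45,0,0.9]]' && python3 -m pendant '[[0,0,0.05,0,0.9],[0,0,0.05,0,0.9]]'
```

```text
clock: 5.48
position: [0.4784, 0.1385, 0.1077]
ee_rot: [0.827, 0.563, -0.0, -0.0]
ft_force: [0.4, -0.3, -4.0]
grip_width: 0.337
clock: 5.72
position: [0.4788, 0.1395, 0.1067]
ee_rot: [0.826, 0.563, 0.0, 0.0]
ft_force: [0.5, -0.4, -3.0]
grip_width: 0.34
```

```bash
python3 -m pendant '[[0,0,0.05,0,0.9],[0,0,0.05,0,0.9]]' && python3 -m pendant '[[0,0,0.05,0,0.9],[0,0,0.05,0,0.9]]'
```

```text
clock: 5.98
position: [0.4784, 0.1395, 0.1042]
ee_rot: [0.826, 0.563, 0.0, 0.0]
ft_force: [0.5, -0.5, -3.2]
grip_width: 0.336
clock: 6.22
position: [0.4785, 0.1395, 0.1041]
ee_rot: [0.826, 0.563, -0.0, 0.001]
ft_force: [-9.9, -4.2, 22.1]
grip_width: 0.338
```

```bash
python3 -m pendant '[[0,0,-0.03,0,0.9],[0,0,-0.03,0,0.6],[0,0,-0.03,0,0.3],[0,0,-0.03,0,0],[0,0,-0.03,0,0]]' && python3 -m pendant '[[0,0,0,0,0],[0,0,-0.5,0,0],[0,0,-1.5,0,0],[0,0,-2.5,0,0],[0,0,-2.5,0,0]]' &&  python3 - <<'E'
from h import *
p,d,c=shot('wrist','w4'); P=cloud(d,c); z=P[...,2]
plan(.56,.095,.2,158.5)
m=((z>.118)&(z<.15)&(abs(P[...,0]-.48)<.16)&(abs(P[...,1]-.12)<.17)).astype(np.uint8)
n,l,s,ce=cv2.connectedComponentsWithStats(m)
for i in range(1,n):
    if s[i,4]<30: continue
    q=P[l==i]; print(ce[i].round(),s[i,4],q.mean(0).round(4),q.min(0).round(4),q.max(0).round(4),np.median(q[:,2]),cv2.minAreaRect(q[:,:2].astype(np.float32)*1000))
shot('top','t4');shot('side','s4')
for v in ['t4','s4']:
    p,d,c=load(v); P=cloud(d,c); z=P[...,2]
    m=((z>.122)&(z<.134)&(abs(P[...,0]-.48)<.16)&(abs(P[...,1]-.12)<.17)).astype(np.uint8)
    n,l,s,ce=cv2.connectedComponentsWithStats(m)
    for i in range(1,n):
        if s[i,4]<30: continue
        q=P[l==i]; print(ce[i].round(),s[i,4],q.mean(0).round(4),np.median(q[:,2]),cv2.minAreaRect(q[:,:2].astype(np.float32)*1000))
E
```

```text
clock: 6.85
position: [0.4783, 0.1395, 0.1032]
ee_rot: [0.826, 0.563, -0.0, -0.0]
ft_force: [-0.9, -0.0, -0.9]
grip_width: 0.993
clock: 7.48
position: [0.4799, 0.1401, 0.2062]
ee_rot: [0.826, 0.563, 0.002, 0.001]
ft_force: [1.2, -0.9, -0.2]
grip_width: 1.006
clock 7.53 pos [0.479  0.1397 0.2043] yaw 68.57 tilt z [ 0.002  0.    -1.   ] f [0.6 0.3 0.3] gw 1.003
shift [-0.3   2.29  0.11] turn -14.99
[251. 185.] 7293 [0.4809 0.1478 0.1271] [0.4398 0.0724 0.1248] [0.518  0.2127 0.1295] 0.12715193681744205 ((478.67669677734375, 142.15040588378906), (140.1563262939453, 30.084613800048828), 68.6485595703125)
[211. 139.] 149 [0.4667 0.1909 0.121 ] [0.4614 0.1854 0.118 ] [0.4712 0.1965 0.1243] 0.12111100552190904 ((467.1402282714844, 190.8751983642578), (10.09395694732666, 8.783222198486328), 69.02587890625)
[293. 138.] 152 [0.5225 0.1691 0.1209] [0.5173 0.1634 0.1181] [0.5276 0.1746 0.124 ] 0.1210089058122739 ((522.4519653320312, 169.04598999023438), (9.803881645202637, 8.136651992797852), 70.41300964355469)
[376. 208.] 1464 [0.5616 0.1    0.132 ] [0.548  0.0827 0.1182] [0.5772 0.1122 0.1359]
[... 470 characters left out ...]
), (10.923983573913574, 7.889284133911133), 69.70606994628906)
[202. 153.] 78 [0.5615 0.0946 0.1311] 0.13156025016119477 ((561.7799072265625, 95.14317321777344), (27.194766998291016, 26.868122100830078), 3.7911136150360107)
[203. 191.] 143 [0.4614 0.0917 0.1261] 0.12601859148732975 ((461.7701110839844, 98.63114929199219), (48.04422378540039, 29.993061065673828), 67.9161376953125)
[205. 195.] 41 [0.5613 0.1016 0.129 ] 0.13034115130052348 ((564.5574951171875, 99.32199096679688), (27.044536590576172, 28.4466552734375), 38.98784255981445)
[216. 213.] 331 [0.4805 0.1441 0.1268] 0.12691669034015995 ((480.8474426269531, 142.68191528320312), (142.8522186279297, 37.57074737548828), 69.55403900146484)
```

View pics/w4.png

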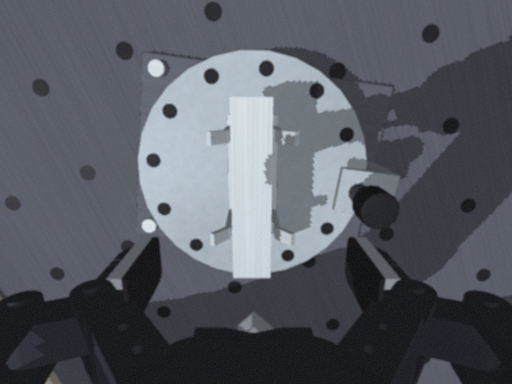

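The tube is seated: its top is at 127 mm, it sits about 1.5 mm from the fork centre, and its yaw is within 1°. The four fork lips are at about (211,139), (293,138), (214,238) and (289,239), and the knob is at (376,208).

Run:
```python
from h import *
print(manip.get_obs()['joint_pos'].round(2))
plan(.562,.097,.19,158.5)
```

```text
[ 0.3   0.13 -0.72  1.8   0.09  1.25 -0.82]
clock 7.62 pos [0.4779 0.1392 0.2024] yaw 68.57 tilt z [-0.001 -0.    -1.   ] f [ 0.   0.8 -0.2] gw 0.996
shift [-0.21  2.34  0.31] turn -14.99
```

```bash
python3 -m pendant '[[0,0.4,0,-1.5,0],[0,0.9,0,-3,0],[0,1.4,0,-4.5,0],[-0.1,1.9,0,-6,0],[-0.2,2.34,0,-7.5,0]]' && python3 -m pendant '[[0,0,0,-1.5,0],[0,0,0,-3,0],[0,0,0,-4.5,0],[0,0,0,-6,0],[0,0,0,-7.5,0]]' && python3 -m pendant '[[0,0,0,0,0],[0,0,0,0,0]]'
python3 - <<'E'
from h import *
plan(.562,.097,.1,158.5)
p,d,c=shot('wrist','w5'); P=cloud(d,c); z=P[...,2]
plan(.562,.097,.1,158.5)
m=((z>.112)&(z<.15)&(abs(P[...,0]-.48)<.16)&(abs(P[...,1]-.12)<.17)).astype(np.uint8)
n,l,s,ce=cv2.connectedComponentsWithStats(m)
for i in range(1,n):
    if s[i,4]<30: continue
    q=P[l==i]; t=q[q[:,2]>.13] if q[:,2].max()>.132 else q
    print(ce[i].round(),s[i,4],q.mean(0).round(4),np.median(q[:,2]),cv2.minAreaRect(q[:,:2].astype(np.float32)*1000),cv2.minEnclosingCircle(t[:,:2].astype(np.float32)*1000))
E
```

```text
clock: 8.25
position: [0.5625, 0.0974, 0.2017]
ee_rot: [0.546, 0.838, -0.001, -0.001]
ft_force: [0.3, -0.3, -0.1]
grip_width: 1.002
clock: 8.88
position: [0.5619, 0.0978, 0.2018]
ee_rot: [0.183, 0.983, -0.0, -0.001]
ft_force: [-0.7, -0.0, -0.3]
grip_width: 0.998
clock: 9.12
position: [0.5623, 0.0978, 0.2026]
ee_rot: [0.188, 0.982, -0.0, -0.001]
ft_force: [0.3, 0.1, 0.4]
grip_width: 1.0
clock 9.12 pos [0.5623 0.0978 0.2026] yaw 158.38 tilt z [-0.001 -0.    -1.   ] f [0.3 0.1 0.4] gw 1.0
shift [-0.   -0.02  2.57] turn -0.02
clock 9.18 pos [0.5623 0.0979 0.2028] yaw 158.42 tilt z [-0.001 -0.    -1.   ] f [ 0.2 -0.1  0.3] gw 0.997
shift [-0.   -0.02  2.57] turn -0.01
[210.  21.] 376 [0.4407 0.1156 0.1183] 0.11894770263142003 ((440.62518310546875, 115.36978912353516), (10.3968505859375, 13.108064651489258), 68.06409454345703) ((440.35650634765625, 115.12077331542969), 7.984376907348633)
[330.  21.] 377 [0.4697 0.1894 0.1183] 0.11892981390738136 ((469.86431884765625, 189.614501953125), (10.284281730651855, 12.405920028686523), 68.34232330322266) ((469.934814453125, 189.5377197265625), 7.72
[... 195 characters left out ...]
25, 141.683349609375), 71.4712142944336)
[213. 107.] 278 [0.4916 0.0954 0.1185] 0.11951441490288593 ((491.1839599609375, 95.41542053222656), (10.021527290344238, 13.084705352783203), 68.06806182861328) ((491.213623046875, 95.43680572509766), 7.936608791351318)
[325. 107.] 290 [0.5208 0.1693 0.1183] 0.11899116758280108 ((520.563720703125, 169.6012725830078), (10.295583724975586, 13.058963775634766), 68.36070251464844) ((520.7171020507812, 169.70562744140625), 7.779954433441162)
[252. 199.] 1432 [0.5613 0.0978 0.1321] 0.13366923353937193 ((563.28662109375, 97.12458801269531), (29.08392906188965, 28.88941192626953), 34.70010757446289) ((563.5016479492188, 96.83514404296875), 14.866172790527344)
```

View pics/w5.png

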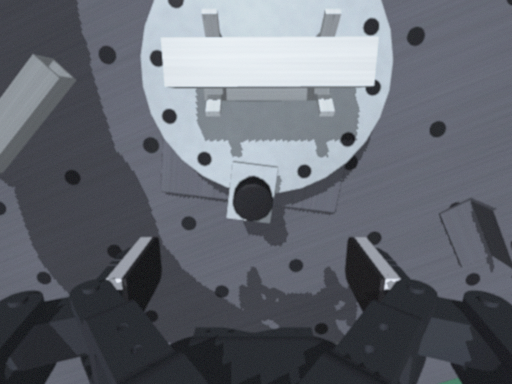

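The knob is centred between the jaws at pixel (252,199), at position (0.5635,0.0968), with its top at 134 mm. The tube lies in the forks. I'll go down to the knob.

```bash
python3 -m pendant '[[-0.04,-0.02,0.7,0,0],[-0.04,-0.02,1.4,0,0],[-0.04,-0.02,2.1,0,0],[-0.04,-0.02,2.5,0,0],[-0.04,-0.02,2.5,0,0]]' && python3 -m pendant '[[0,0,0,0,0.4],[0,0,0,0,0.6],[0,0,0,0,0.8],[0,0,0,0,0.9],[0,0,0,0,0.9]]' 80 && python3 -m pendant '[[0,0,0,0,0.9],[0,0,0,0,0.9]]'
python3 - <<'E'
from h import *
plan(.5635,.0968,.122,158.5)
E
```

```text
clock: 9.8
position: [0.5632, 0.0965, 0.1026]
ee_rot: [0.186, 0.983, -0.0, -0.001]
ft_force: [0.0, 0.7, -0.0]
grip_width: 1.002
clock: 10.42
position: [0.5642, 0.0967, 0.1042]
ee_rot: [0.186, 0.983, 0.0, 0.001]
ft_force: [-2.0, -0.6, 4.9]
grip_width: 0.325
clock: 10.68
position: [0.5642, 0.0967, 0.1042]
ee_rot: [0.186, 0.983, 0.0, 0.001]
ft_force: [-1.7, 0.1, 5.0]
grip_width: 0.325
clock 10.68 pos [0.5642 0.0967 0.1042] yaw 158.57 tilt z [ 0.001 -0.    -1.   ] f [-1.7  0.1  5. ] gw 0.325
shift [ 0.02 -0.   -0.45] turn 0.01
```

```bash
python3 -m pendant '[[0,0,-0.1,0,0.9],[0,0,-0.2,0,0.9],[0,0,-0.3,0,0.9],[0,0,-0.4,0,0.9],[0,0,-0.45,0,0.9]]' 100 && python3 -m pendant '[[0,0,0,0,0.9],[0,0,0,0,0.9]]'
python3 - <<'E'
from h import *
plan(.5635,.0968,.125,158.5)
E
```

```text
clock: 11.3
position: [0.564, 0.0967, 0.1212]
ee_rot: [0.186, 0.983, 0.0, 0.0]
ft_force: [6.5, 2.3, -10.8]
grip_width: 0.325
clock: 11.55
position: [0.564, 0.0967, 0.121]
ee_rot: [0.186, 0.983, 0.0, 0.0]
ft_force: [6.1, 2.0, -9.4]
grip_width: 0.325
clock 11.55 pos [0.564  0.0967 0.121 ] yaw 158.58 tilt z [ 0.001  0.001 -1.   ] f [ 6.1  2.  -9.4] gw 0.325
shift [ 0.01 -0.   -0.1 ] turn 0.01
```

```bash
python3 -m pendant '[[0,0,-0.04,0,0.9],[0,0,-0.08,0,0.9],[0,0,-0.08,0,0.9]]' 100
python3 - <<'E'
from h import *
plan(.5635,.0968,.125,158.5)
for n in ['top','side','wrist']: shot(n,n[0]+'6')
for v in ['w6','t6','s6']:
    p,d,c=load(v); P=cloud(d,c); z=P[...,2]
    m=((z>.122)&(z<.134)&(abs(P[...,0]-.48)<.07)&(abs(P[...,1]-.142)<.09)).astype(np.uint8)
    n,l,s,ce=cv2.connectedComponentsWithStats(m)
    for i in range(1,n):
        if s[i,4]<30: continue
        q=P[l==i]; print(v,ce[i].round(),s[i,4],np.median(q[:,2]),cv2.minAreaRect(q[:,:2].astype(np.float32)*1000))
s=load('s6')[0]
cv2.imwrite('pics/s6c.png',cv2.cvtColor(cv2.resize(s[130:280,140:300],None,fx=4,fy=4,interpolation=2),cv2.COLOR_RGB2BGR))
E
```

```text
clock: 11.92
position: [0.564, 0.0967, 0.1242]
ee_rot: [0.186, 0.983, 0.0, 0.0]
ft_force: [6.7, 1.8, -10.6]
grip_width: 0.319
clock 11.93 pos [0.564  0.0967 0.1242] yaw 158.57 tilt z [ 0.001  0.001 -1.   ] f [  6.7   1.8 -10.6] gw 0.319
shift [ 0.01 -0.   -0.02] turn 0.01
w6 [280.  36.] 24989 0.12702906204488254 ((480.5250244140625, 141.8272705078125), (141.03976440429688, 27.724491119384766), 68.6001205444336)
w6 [192. 112.] 96 0.12261943402316339 ((494.64630126953125, 94.31494903564453), (10.08591365814209, 3.118875741958618), 68.55443572998047)
w6 [368. 112.] 89 0.12262001570647799 ((523.7489624023438, 168.54978942871094), (10.090551376342773, 3.0824007987976074), 68.40203094482422)
w6 [217. 228.] 75 0.13168410125152763 ((547.4860229492188, 85.09609985351562), (6.6936116218566895, 1.6295521259307861), 62.071990966796875)
t6 [175. 181.] 385 0.12611676969673158 ((484.8759460449219, 157.99392700195312), (104.76919555664062, 29.772499084472656), 68.26737213134766)
s6 [216. 213.] 334 0.12738157961062246 ((480.3386535644531, 142.33029174804688), (140.79583740234375, 34.18465805053711), 67.39219665527344)
```

View pics/s6c.png

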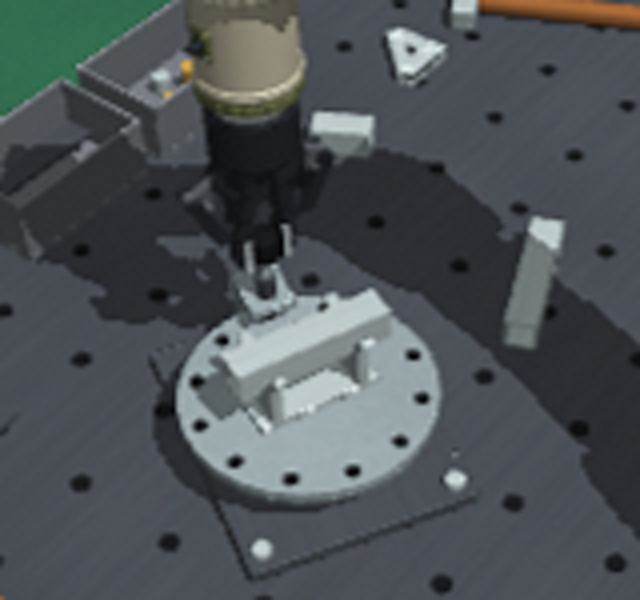

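View pics/w6.png

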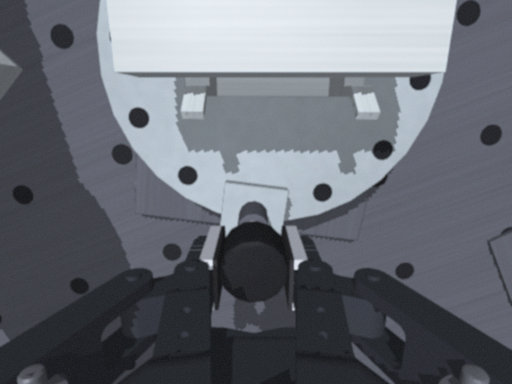

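The wrist view shows the knob in the jaws at (253,262), with the tube undisturbed. I'll check the knob's height to rule out slip, then press lightly against the stop.

```bash
python3 -m pendant '[[0,0,-0.06,0,0.9],[0,0,-0.06,0,0.9],[0,0,-0.06,0,0.9]]' 100
python3 - <<'E'
from h import *
for v in ['w6','w7']:
    if v=='w7': shot('wrist','w7')
    p,d,c=load(v); z=cloud(d,c)[...,2]; print(v,'knob top',np.nanmedian(z[250:275,240:268]).round(4))
plan(.5635,.0968,.125,158.5)
E
```

```text
clock: 12.45
position: [0.5639, 0.0966, 0.1246]
ee_rot: [0.186, 0.983, 0.001, -0.0]
ft_force: [15.9, 5.5, -28.9]
grip_width: 0.32
w6 knob top 0.1537
w7 knob top 0.1541
clock 12.5 pos [0.5639 0.0966 0.1246] yaw 158.58 tilt z [-0.     0.002 -1.   ] f [ 15.2   5.8 -29.7] gw 0.323
shift [ 0.01  0.   -0.01] turn 0.01
```

```bash
python3 -m pendant '[[0,0,0.04,0,0.9],[0,0,0.04,0,0.9],[0,0,0.04,0,0.9],[0,0,0.04,0,0.9]]' 100
python3 - <<'E'
from h import *
from workcell import hand_in
shot('wrist','w8')
p,d,c=load('w8'); P=cloud(d,c); z=P[...,2]; k=np.nanmedian(z[250:275,240:268]); print('knob top',k)
plan(.5635,.0968,.125,158.5)
if k>.152: print(hand_in())
E
```

```text
clock: 13.0
position: [0.564, 0.0966, 0.1245]
ee_rot: [0.186, 0.983, 0.0, 0.0]
ft_force: [8.3, 4.2, -14.2]
grip_width: 0.322
knob top 0.15408583176270407
clock 13.05 pos [0.564  0.0966 0.1245] yaw 158.57 tilt z [ 0.     0.001 -1.   ] f [  8.4   3.4 -14.8] gw 0.316
shift [ 0.01 -0.   -0.01] turn 0.01
the job is handed in; nothing more can be done
None
```

The job is handed in at about 13 s on the robot's clock. The long tube is lying in both forks, and the gripper is holding the plunger fully back.

- **Tube:** I took the one farthest from the base, set it in the forks and let go while the pin was still seated. With the plunger pulled back, its top measured 127 mm above the table, as it should. Its centre was within about 2 mm of the seat point and its axis within about 1° of the forks' line. The wrist and side cameras agreed to about 1 mm. The top camera's view was partly blocked by the arm, so I did not use it for the tube's centre.
- **Plunger:** I gripped the knob at 100 N and pulled it up until the force rose to about 30 N against the stop, then eased off to about 15 N. The knob's top read 154 mm, against 134 mm seated, so it is at the full 20 mm of travel with no sign of slipping.
- **Other things on the table:** I kept clear of all of them and saw nothing moved, but I did not measure their positions again at the end.

No check failed. The top and side cameras differed by 2–3 mm in absolute position, so I used the wrist camera for the fine alignment.

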